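# Kit the through-hole parts by height

### The arm

A 7-joint arm with a two-finger parallel gripper is mounted at the origin on a cart in front of the work surface, level with it; the furniture and walls round the work are solid. World frame = base frame: x ahead of the robot, y to its left, z up, the work surface at z = 0. Lengths are in mm, angles in rad, forces in N, time in s.
With the tool pointing down it reaches from about 425 to 950 mm from the base axis. Payload 16.7 kg.
Tool frame: the origin (TCP) lies on the centre line of the jaws, within the pads' length; the fingertips stand 19 mm ahead of it and the grasp point (between the pads) is the TCP; x points along the fingers, y is the direction in which the jaws open and shut, and the axes are right-handed (so a half turn about x gives the same grasp; the last joint's range is limited). The gripper opens to 94 mm and grips with 3 to 60 N. Pads are 16 mm wide; open, the fingers measure 119 mm over their backs; the gripper's body (75 mm by 177 mm) begins 78 mm behind the grasp point.
Start: joints at [0.998, 0.426, 0.074, 1.606, -0.034, 1.111, -0.067], TCP at [277.544, -615.26, 224.467] pointing down, gripper open.
Joint ranges: [-2.85, 2.85], [-0.5, 2.14], [-1.23, 1.37], [0.21, 2.46], [-1.02, 4.16], [0.16, 2.05], [-2.73, 2.73]. Speed limits (rad/s): [1.89, 1.89, 2.39, 2.39, 3.01, 3.01, 3.01].

### API

Orientations are given as a rotation vector (axis times angle).
In Python, from plant import env gives the robot as it stands. The module is installed in compiled form; this text tells all that it offers.
- The arm moves only by the tool jog_arm, never from a script. Its arguments are lists of equal length, an entry for each row: "offset": the shift along the tool's x, y, z in cm, a list of three; "turn": the turn, a rotation vector about the tool's x, y, z in rad, a list of three; "grip": the closure, from 0 (fully open) to 1 (shut). In form: {"offset": [[dx, dy, dz], ...], "turn": [[rx, ry, rz], ...], "grip": [grip, ...]}. A call has 1 to 5 rows; each row shifts and turns the commanded pose from where the row before left it, along the tool's axes as they then stand; what a row does not reach is not made up. A row lasts 1/12 s, in which the tool goes at most 41.7 mm and 7.16 degrees, less where a joint would pass 70% of its speed; a pose out of reach is approached as far as the arm can. A call with a gripper value outside its range is refused whole. The fingers move at their own pace and stop on an object; "squeeze" is the grip in N (left out, the last holds). Time passes only in rows, so rows that do not move let the fingers close. It gives the time, the measured TCP pose, the force and the opening at its end, in the units of the state.
- env.sense(): the state, without advancing time (a new reading comes with each control period).
- env.capture(name): name is "scene" or "top" or "wrist"; returns a dict with "pixels" (400x640x3 uint8, red, green, blue), "fov_y" (degrees; the focal length in pixels is half the picture's height over the tangent of half this angle, whatever the lens; pixels are square), "cx", "cy" (the principal point, pixels), "k1" (the pictures are not rectified: a ray, as slopes to the right and down, at radius r is drawn at 1 + k1 r^2 times it, then the intrinsics apply), "T" (4x4, takes a point from camera to world coordinates). Camera axes: x right, y down, z forward; pixel columns grow to the right and rows downward; lengths in mm; the calibration is good to about 2 mm. A picture is of the moment at which its call begins. There is no depth.
- env.hand_in(): hands the job in, once; it reports no verdict.
The state is a dict: "t": time; "joints": joint angles; "joint_vel": joint speeds; "tau": joint torques, N m; "tool_pos": TCP position; "eef_rot": TCP orientation; "contact_force": force on the tool from outside, world axes, zero at the start; "torque": the same for the moment, N m; "gripper_width": finger opening in mm.
Only numpy, scipy, OpenCV 4.12 (cv2) and the standard library are available. Lean on these libraries where they do the work, as an engineer would, in place of code of your own. Each camera call takes 0.05 s, during which the arm holds its last target. There are 200 camera calls.

### The job

The boards are stuffed lowest part first, so line the five loose components up by height in the black kitting strip: one standing upright in the middle of each pocket, the lowest in the pocket next to the yellow clip, rising to the tallest in the pocket at the grey clip. Leave the cutters, the loupe and the tweezers where they lie.

Things in the scene. Friction and masses are not known exactly. Their poses are not given: they have to be found in the camera images.
- strip: Black plastic kitting strip, 290 x 58 mm, fixed. Origin: centre of its underside, on the bench; y along the row, x across, z up. Five open pockets, centres at x = 0, y = -94, -47, 0, 47, 94 mm; each 42 mm (y) by 48 mm (x) inside, floor 3 mm and wall tops 8 mm above the bench, walls 5 mm thick. A clip (66 x 15 mm, top 17.5 mm above the bench) sits on each end: one yellow, one grey.
- yellow_clip: Bright yellow plastic clip that straddles one end of the strip (either end) and marks where the row starts; fixed. Origin on the bench below its centre, 133.5 mm from the strip's origin along the strip's y or -y, 39.5 mm beyond the centre of the nearest pocket.
- relay_mid (a point): Sealed relay: off-white plastic box 29 x 13 mm, 16 mm high, loose, standing upright on the bench; the point is its centre, half-way up; x along its long side, z up.
- film_cap_mid (a point): Film capacitor: dark blue plastic box 32 x 13 mm, 23 mm high, loose, standing upright; the point is its centre, half-way up; x along its long side, z up.
- transformer_mid (a point): Small transformer: grey laminated core with amber tape round its winding, on a black foot, 32 x 27 mm, 30 mm high, loose, standing upright; between z = -9 and +8 mm of this point the winding (21 mm along x) is 27 mm wide along y; the core above it is 32 x 18 mm; the point is its centre, half-way up; x along its long side, z up.
- can_cap_mid (a point): Electrolytic capacitor: upright round can, 25 mm diameter, 37 mm high, black sleeve with a pale stripe and a bare aluminium top, loose; the point is its centre, half-way up; z up.
- heatsink_mid (a point): Finned aluminium heatsink block, 34 x 25 mm, 45 mm high, fins upright, loose, standing upright; the point is its centre, half-way up; x along its long side, z up.
- cutters_mid (a point): Flush cutters with orange handles lying flat, 52 x 138 mm, 12 mm high, loose bystander; the point is the middle, y lengthwise.
- bench_loupe_mid (a point): Black round eye loupe standing on the bench, 34 mm diameter, 34 mm high, loose bystander; the point is its centre.
- bench_tweezers_mid (a point): Slim pale tweezers lying flat, 11 x 122 mm, 9 mm high, loose bystander behind the strip; the point is the middle, y lengthwise.

How it is judged (in metres and radians):
At the end, for the whole second after the job is handed in: Counting from the yellow clip the pockets hold relay, film capacitor, transformer, electrolytic capacitor, heatsink: each within 12 mm of its pocket's centre along the row and 15 mm across it, standing on the pocket floor (3.5 mm), upright within 0.15 rad, released and at rest (x of relay_mid in the frame of strip between -0.015 and 0.015 m and z of relay_mid in the frame of strip between 0.0075 and 0.0145 m and angle between each of relay_mid, film_cap_mid, transformer_mid, can_cap_mid, heatsink_mid's own z axis and vertical below 0.15 rad and linear speed of each of relay, film_cap, transformer, can_cap, heatsink below 0.02 m/s and x of film_cap_mid in the frame of strip between -0.015 and 0.015 m and z of film_cap_mid in the frame of strip between 0.011 and 0.018 m and x of transformer_mid in the frame of strip between -0.015 and 0.015 m and z of transformer_mid in the frame of strip between 0.0145 and 0.0215 m and x of can_cap_mid in the frame of strip between -0.015 and 0.015 m and z of can_cap_mid in the frame of strip between 0.018 and 0.025 m and x of heatsink_mid in the frame of strip between -0.015 and 0.015 m and z of heatsink_mid in the frame of strip between 0.022 and 0.029 m and ((y of yellow_clip in the frame of strip above 0 m and y of relay_mid in the frame of strip between 0.082 and 0.106 m and y of film_cap_mid in the frame of strip between 0.035 and 0.059 m and y of transformer_mid in the frame of strip between -0.012 and 0.012 m and y of can_cap_mid in the frame of strip between -0.059 and -0.035 m and y of heatsink_mid in the frame of strip between -0.106 and -0.082 m) or (y of yellow_clip in the frame of strip below 0 m and y of relay_mid in the frame of strip between -0.106 and -0.082 m and y of film_cap_mid in the frame of strip between -0.059 and -0.035 m and y of transformer_mid in the frame of strip between -0.012 and 0.012 m and y of can_cap_mid in the frame of strip between 0.035 and 0.059 m and y of heatsink_mid in the frame of strip between 0.082 and 0.106 m))); the robot touches nothing.
It fails at once if the cutters are pushed more than 30 mm away (distance of cutters_mid from where it was at the start of the episode above 0.03 m).
It fails at once if the loupe is pushed more than 30 mm away (distance of bench_loupe_mid from where it was at the start of the episode above 0.03 m).
It fails at once if the tweezers are pushed more than 30 mm away (distance of bench_tweezers_mid from where it was at the start of the episode above 0.03 m).
It also fails if it takes over 99 s, if anything falls off the work surface, if the arm or the gripper's body presses on something with over 40 N, if the wrist force passes 120 N, or if a joint passes its speed limit or range.

## Working session

There is one attempt and no reset: what is moved stays moved. The work goes in short steps, Python scripts to look and compute and a tool call to move; the robot and the scene stay as the last step left them, time stands still between calls to the robot, and variables do not carry over. Pictures are saved under pics/ and viewed, about 12 in all and at most 16, crops included, and the job is handed in when it is done.

Besides the shell and the picture viewer there is one more tool, called after "Emit:" by a JSON object that holds its "api" and its "payload". jog_arm: Moves the arm, as the interface text tells. Its arguments: {"type":"object","properties":{"offset":{"type":"array"},"turn":{"type":"array"},"grip":{"type":"array"},"squeeze":{"type":"number"}},"required":["offset","turn","grip"]}

```bash
mkdir -p pics; cat > h.py <<'E'
import numpy as np, cv2
from plant import env
from scipy.spatial.transform import Rotation as R
def cap(n,f):
    c=env.capture(n); cv2.imwrite(f'pics/{f}.png',cv2.cvtColor(c['pixels'],cv2.COLOR_RGB2BGR))
    np.savez(f'pics/{f}.npz',**{k:np.asarray(v) for k,v in c.items()}); return c
def ray(c,u,v):
    f=200/np.tan(np.radians(float(c['fov_y']))/2)
    d=np.array([(u-c['cx'])/f,(v-c['cy'])/f]); s=d.copy()
    for _ in range(20): s=d/(1+c['k1']*(s@s))
    T=c['T']; return T[:3,3],T[:3,:3]@np.array([s[0],s[1],1])
def at(c,u,v,z):
    o,d=ray(c,u,v); return (o+d*(z-o[2])/d[2])[:2].round(1)
def proj(c,p):
    T=c['T']; q=T[:3,:3].T@(np.asarray(p,float)-T[:3,3]); s=q[:2]/q[2]; s=s*(1+c['k1']*(s@s))
    f=200/np.tan(np.radians(float(c['fov_y']))/2); return s*f+[c['cx'],c['cy']]
def load(f): return dict(np.load(f'pics/{f}.npz'))
E
python3 - <<'E'
from h import *
for n in ['scene','top','wrist']:
    c=cap(n,n+'0'); print(n,c['fov_y'],c['k1'],c['T'].round(2).tolist())
s=env.sense(); print(s); print(R.from_rotvec(s['eef_rot']).as_matrix().round(3))
E
```

```text
scene 54.75533923635081 0.014800550600015097 [[-0.69, -0.56, 0.47, 100.3], [-0.73, 0.53, -0.44, 604.75], [0.0, -0.64, -0.77, 715.93], [0.0, 0.0, 0.0, 1.0]]
top 43.256989323287755 -0.036334186608518226 [[0.03, -0.99, 0.1, 373.95], [-1.0, -0.03, -0.0, 206.68], [0.0, -0.1, -0.99, 1091.35], [0.0, 0.0, 0.0, 1.0]]
wrist 69.51666772000043 -0.032611247091119046 [[0.41, -0.88, -0.24, 347.61], [-0.91, -0.4, -0.11, -583.62], [-0.0, 0.26, -0.96, 383.11], [0.0, 0.0, 0.0, 1.0]]
{'t': 0.15, 'joints': array([ 0.99749873,  0.42656874,  0.07385955,  1.60641754, -0.0341076 ,
        1.11079567, -0.06710809]), 'joint_vel': array([ 3.67091251e-05, -2.13977182e-03, -2.01899393e-03, -1.61895647e-03,
       -8.02929214e-04,  3.20798494e-04, -1.12275582e-03]), 'tau': array([ 4.56104492e-03, -9.36286354e+01,  3.66947606e+00, -4.54422963e+01,
       -4.87144792e-02,  1.79264043e-02,  1.64244771e-04]), 'tool_pos': array([ 277.43582547, -615.02119111,  223.96838024]), 'eef_rot': array([ 1.98760755,  0.42850956, -1.98810769]), 'contact_force': array([0.44891488, 0.21510573, 0.1818259 ]), 'torque': array([ 0.00561562, -0.02589222, -0.06093531]), 'gripper_width': 94.04854647967883}
[[-0.     0.411 -0.912]
 [ 0.001 -0.912 -0.411]
 [-1.    -0.001  0.   ]]
```

View pics/top0.png

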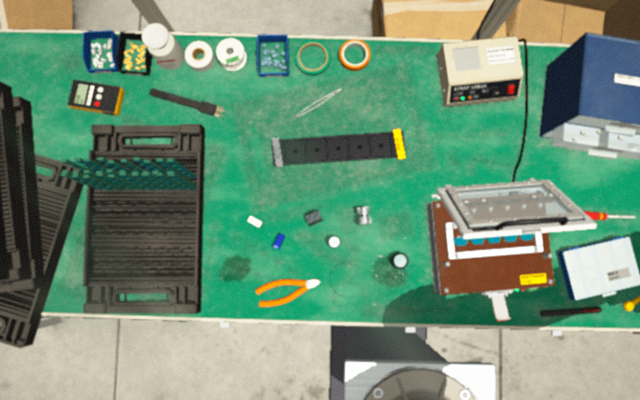

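View pics/scene0.png

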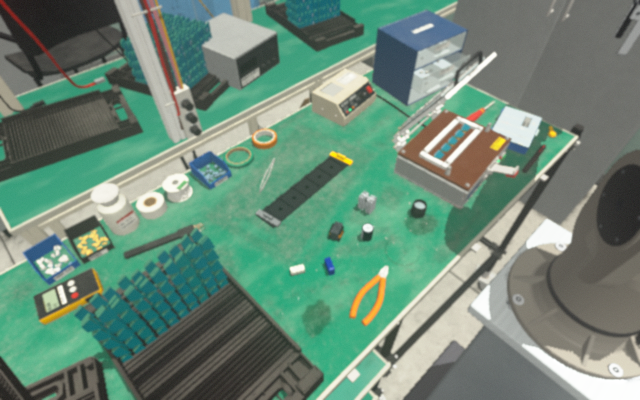

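Top view: strip from (278,152, grey clip) to (400,144, yellow clip), with the parts in front of it around (255..365, 210..245). I need enlarged crops.

```bash
python3 - <<'E'
import cv2
a=cv2.imread('pics/top0.png')[195:255,240:380]; cv2.imwrite('pics/c1.png',cv2.resize(a,None,fx=5.7,fy=5.7,interpolation=cv2.INTER_CUBIC))
a=cv2.imread('pics/top0.png')[120:172,265:415]; b=cv2.imread('pics/scene0.png')[185:280,280:390]
a=cv2.resize(a,(750,260),interpolation=cv2.INTER_CUBIC)
cv2.imwrite('pics/c2.png',a)
cv2.imwrite('pics/c3.png',cv2.resize(b,None,fx=6,fy=6,interpolation=cv2.INTER_CUBIC))
E
```

```text
(no output)
```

View pics/c1.png

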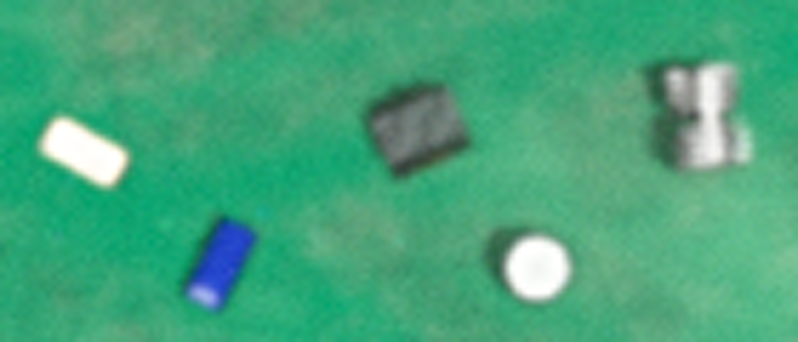

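View pics/c2.png

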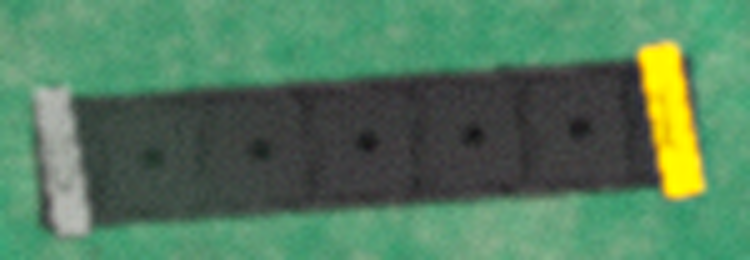

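Pocket dots run from (152,157) at the grey end to (580,128) at the yellow end. Part tops in the crop: relay (84,152), film cap (221,264), transformer (418,130), can (537,268), heatsink (705,117).

```bash
python3 - <<'E'
from h import *
c=load('top0')
P=lambda x,y,z,s=5.7,o=(240,195):at(c,o[0]+(x+.5)/s-.5,o[1]+(y+.5)/s-.5,z)
for p in [(152,157),(260,149),(367,142),(474,135),(580,128)]: print('pocket',P(*p,3,5,(265,120)))
print('clips',P(62,162,17.5,5,(265,120)),P(671,120,17.5,5,(265,120)))
D=dict(relay=(16,(84,152),[(65,115),(130,152),(112,188),(38,148)]),film=(23,(222,262),[(222,215),(258,235),(222,310),(183,290)]),
trafo=(30,(418,130),[(368,125),(440,85),(470,145),(400,177)]),can=(37,(537,268),[(503,268),(571,268),(537,234),(537,302)]),heat=(45,(703,117),[(663,68),(738,65),(750,160),(678,168)]))
for k,(z,m,q) in D.items():
    print(k,P(*m,z),[P(*a,z).tolist() for a in q])
print('loupe',at(c,400,258,34),'cutters',at(c,257,290,10),at(c,258,304,10),at(c,318,283,10),'tweez',at(c,300,114,5),at(c,340,91,5))
E
```

```text
pocket [597.4 277.8]
pocket [602.3 230.6]
pocket [606.8 183.8]
pocket [611.3 136.9]
pocket [615.9  90.3]
clips [591.1 315.7] [617.4  52.4]
relay [439.9 358.5] [[453.6, 366.2], [440.4, 341.3], [426.7, 347.5], [440.9, 375.8]]
film [400.2 304.6] [[417.6, 305.3], [410.5, 291.7], [382.4, 304.0], [389.4, 318.7]]
trafo [450.7 233.4] [[452.1, 251.9], [467.7, 225.7], [445.7, 214.0], [433.2, 239.5]]
can [400.9 188.1] [[400.6, 200.5], [401.3, 175.7], [413.3, 188.4], [388.5, 187.8]]
heat [457.4 129.1] [[474.9, 144.1], [476.8, 116.7], [442.1, 111.7], [438.5, 137.9]]
loupe [370.7  49. ] cutters [294.6 347.6] [265.4 344.3] [313.  218.8] tweez [680.3 269.6] [735.3 182.7]
```

View pics/c3.png

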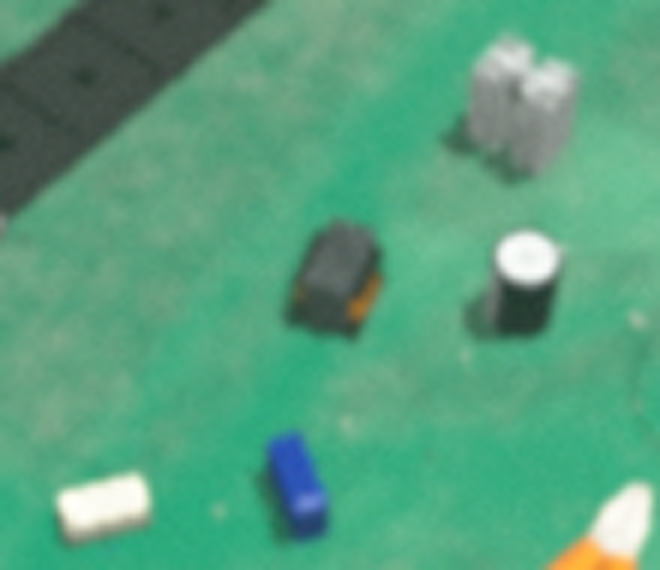

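The scene crop confirms all five parts stand upright, and the heatsink is two fin towers joined by a web. Before the traverse I'll triangulate the fixtures near the path: lid and cabinet.

```bash
python3 - <<'E'
from h import *
a=load('top0');b=load('scene0')
def tri(p,q):
    o1,d1=ray(a,*p);o2,d2=ray(b,*q);A=np.array([d1,-d2]).T
    s=np.linalg.lstsq(A,o2-o1,rcond=None)[0];x=o1+s[0]*d1;y=o2+s[1]*d2
    return ((x+y)/2).round(0),np.linalg.norm(x-y).round(0)
print('lid handle right',tri((592,231),(397,147)),tri((440,187),(493,53)),tri((590,231),(493,53)),tri((445,232),(397,147)))
print('lid other',tri((550,183),(493,53)))
print('cab near-left top',tri((553,95),(432,62)),tri((580,37),(376,30)),tri((541,137),(429,102)))
for z in (0,100,200): print(z,at(a,541,140,z),at(a,580,37,z),at(a,430,205,z),at(a,590,235,z),at(a,600,270,z))
E
```

```text
lid handle right (array([ 516., -267.,  -25.]), np.float64(268.0)) (array([406.,  26., 397.]), np.float64(139.0)) (array([ 427., -225.,  274.]), np.float64(8.0)) (array([449.,  -4., 119.]), np.float64(67.0))
lid other (array([ 458., -172.,  290.]), np.float64(88.0))
cab near-left top (array([ 639., -237.,  174.]), np.float64(99.0)) (array([ 801., -268.,  180.]), np.float64(4.0)) (array([ 610., -263.,   41.]), np.float64(58.0))
0 [ 639.5 -267.4] [ 883.5 -363.7] [487.2 -20. ] [ 431.2 -372.9] [ 355.6 -393.5]
100 [ 615.2 -223.9] [ 836.8 -311.4] [476.8   0.7] [ 426.  -319.8] [ 357.3 -338.5]
200 [ 590.9 -180.5] [ 790.1 -259.2] [466.4  21.5] [ 420.7 -266.7] [ 359.  -283.5]
```

```bash
python3 - <<'E'
import cv2
a=cv2.imread('pics/scene0.png')[0:220,360:600]; a=cv2.resize(a,None,fx=2.2,fy=2.2,interpolation=cv2.INTER_CUBIC)
b=cv2.imread('pics/wrist0.png'); b=cv2.resize(b,(0,0),fx=.42,fy=.42)
h=max(a.shape[0],b.shape[0]); import numpy as np
o=np.zeros((h,a.shape[1]+b.shape[1],3),'u1'); o[:a.shape[0],:a.shape[1]]=a; o[:b.shape[0],a.shape[1]:]=b; cv2.imwrite('pics/c4.png',o); print(o.shape)
E
```

```text
(484, 797, 3)
```

View pics/c4.png

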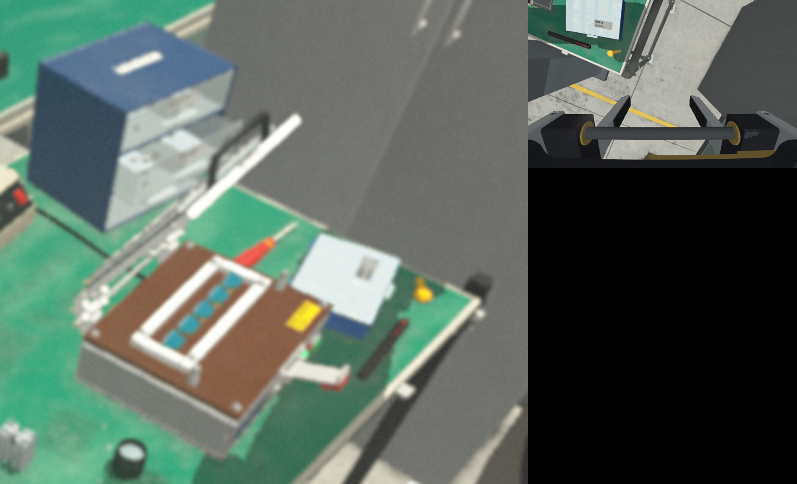

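The lid's free edge stands about 275 mm high and the cabinet about 180 mm, so I'll traverse at z≈385 on an arc over them. The planner below prints jog rows.

```bash
cat > p.py <<'E'
import sys,json
from h import *
def plan(wps,grip,step=38,ang=.115):
    """wps: (x,y,z,theta_deg of tool y); prints jog rows starting from the measured pose"""
    s=env.sense(); M=R.from_rotvec(s['eef_rot']).as_matrix(); p=s['tool_pos'].copy()
    th=np.arctan2(M[1,1],M[0,1]); print('now',p.round(1),np.degrees(th).round(1),'tilt',M[2].round(3),'w',s['gripper_width'].round(1),'t',s['t'],'q',s['joints'].round(2))
    O=[];Tn=[]
    for w in wps:
        w=np.array(w,float); t1=np.radians(w[3]); d=(t1-th+np.pi)%(2*np.pi)-np.pi; t1=th+d
        n=max(1,int(np.ceil(max(np.linalg.norm(w[:3]-p)/step,abs(d)/ang)))); p0=p.copy();th0=th
        for k in range(1,n+1):
            g=p0+(w[:3]-p0)*k/n-p; c,sn=np.cos(th),np.sin(th)
            o=(np.array([-g[2],g[0]*c+g[1]*sn,g[0]*sn-g[1]*c])/10/.05).round()*.05
            r=round(-(th0+d*k/n-th),3); O.append([round(float(v),2)+0 for v in o]);Tn.append([r,0,0])
            o=o*10;p=p+np.array([o[1]*c+o[2]*sn,o[1]*sn-o[2]*c,-o[0]]);th-=r
    print(len(O),'rows end',p.round(1),np.degrees(th).round(1))
    for i in range(0,len(O),5): print(json.dumps(dict(offset=O[i:i+5],turn=Tn[i:i+5],grip=[grip]*len(O[i:i+5]))))
E
python3 - <<'E'
from p import *
c=lambda a,r,z:(r*np.cos(np.radians(a)),r*np.sin(np.radians(a)),z,a)
plan([(277,-615,385,-66)]+[c(a,640,385) for a in (-45,-22,0,20)],.4)
E
```

```text
Traceback (most recent call last):
  File "p.py", line 6, in plan
    th=np.arctan2(M[1,1],M[0,1]); print('now',p.round(1),np.degrees(th).round(1),'tilt',M[2].round(3),'w',s['gripper_width'].round(1),'t',s['t'],'q',s['joints'].round(2))
                                                                                                          ^^^^^^^^^^^^^^^^^^^^^^^^
AttributeError: 'float' object has no attribute 'round'
```

```bash
sed -i "s/s\['gripper_width'\].round(1)/round(s['gripper_width'],1)/" p.py
python3 - <<'E'
from p import *
c=lambda a,r,z:(r*np.cos(np.radians(a)),r*np.sin(np.radians(a)),z,a)
plan([(277,-615,385,-66)]+[c(a,640,385) for a in (-45,-22,0,20)],.4)
E
```

```text
now [ 277.4 -615.   224. ] -65.7 tilt [-1.    -0.001  0.   ] w 94.0 t 0.15 q [ 1.    0.43  0.07  1.61 -0.03  1.11 -0.07]
32 rows end [601.4 218.6 385. ] 20.0
{"offset": [[-3.2, 0.0, 0.0], [-3.25, 0.0, 0.0], [-3.2, 0.0, 0.0], [-3.25, 0.0, 0.05], [-3.2, 0.0, 0.0]], "turn": [[0.001, 0, 0], [0.001, 0, 0], [0.001, 0, 0], [0.001, 0, 0], [0.001, 0, 0]], "grip": [0.4, 0.4, 0.4, 0.4, 0.4]}
{"offset": [[0.0, -1.1, -3.25], [0.0, -0.95, -3.3], [0.0, -0.75, -3.3], [0.0, -0.6, -3.4], [0.0, -0.4, -3.35]], "turn": [[-0.052, 0, 0], [-0.053, 0, 0], [-0.052, 0, 0], [-0.053, 0, 0], [-0.052, 0, 0]], "grip": [0.4, 0.4, 0.4, 0.4, 0.4]}
{"offset": [[0.0, -0.2, -3.45], [0.0, -0.05, -3.4], [0.0, -0.75, -3.55], [0.0, -0.5, -3.65], [0.0, -0.3, -3.6]], "turn": [[-0.052, 0, 0], [-0.053, 0, 0], [-0.057, 0, 0], [-0.058, 0, 0], [-0.057, 0, 0]], "grip": [0.4, 0.4, 0.4, 0.4, 0.4]}
{"offset": [[0.0, -0.1, -3.65], [0.0, 0.1, -3.65], [0.0, 0.3, -3.65], [0.0, 0.5, -3.6], [0.0, -0.65, -3.4]], "turn": [[-0.057, 0, 0], [-0.057, 0, 0], [-0.058, 0, 0], [-0.057, 0, 0], [-0.055, 0, 0]], "grip": [0.4, 0.4, 0.4, 0.4, 0.4]}
{"offset": [[0.0, -0.5, -3.5], [0.0, -0.25, -3.45], [0.0, -0.1, -3.5], [0.0, 0.1, -3.5], [0.0, 0.25, -3.45]], "turn": [[-0.055, 0, 0], [-0.055, 0, 0], [-0.054, 0, 0], [-0.055, 0, 0], [-0.055, 0, 0]], "grip": [0.4, 0.4, 0.4, 0.4, 0.4]}
{"offset": [[0.0, 0.5, -3.45], [0.0, -0.65, -3.65], [0.0, -0.4, -3.7], [0.0, -0.25, -3.7], [0.0, 0.0, -3.7]], "turn": [[-0.055, 0, 0], [-0.058, 0, 0], [-0.058, 0, 0], [-0.059, 0, 0], [-0.058, 0, 0]], "grip": [0.4, 0.4, 0.4, 0.4, 0.4]}
{"offset": [[0.0, 0.25, -3.7], [0.0, 0.4, -3.65]], "turn": [[-0.058, 0, 0], [-0.058, 0, 0]], "grip": [0.4, 0.4]}
```

Emit:
{"api": "jog_arm", "payload": {"offset": [[-3.2, 0, 0], [-3.2, 0, 0], [-3.2, 0, 0], [-3.2, 0, 0], [-3.2, 0, 0]], "turn": [[0, 0, 0], [0, 0, 0], [0, 0, 0], [0, 0, 0], [0, 0, 0]], "grip": [0.4, 0.4, 0.4, 0.4, 0.4], "squeeze": 15}}

```text
t: 0.57
tool_pos: [277.3, -614.9, 385.9]
eef_rot: [1.988, 0.428, -1.988]
contact_force: [-0.1, -1.0, -0.3]
gripper_width: 63.7
```

Emit:
{"api": "jog_arm", "payload": {"offset": [[0, -0.6, -3.5], [0, -0.6, -3.5], [0, -0.6, -3.5], [0, -0.6, -3.5], [0, -0.6, -3.5]], "turn": [[-0.055, 0, 0], [-0.055, 0, 0], [-0.055, 0, 0], [-0.055, 0, 0], [-0.055, 0, 0]], "grip": [0.4, 0.4, 0.4, 0.4, 0.4]}}

```text
t: 0.98
tool_pos: [413.7, -499.5, 384.2]
eef_rot: [1.815, 0.664, -1.815]
contact_force: [0.3, -0.5, -0.2]
gripper_width: 56.3
```

Tracking is clean, so I'll continue along the arc.

Emit:
{"api": "jog_arm", "payload": {"offset": [[0, -0.1, -3.5], [0, -0.1, -3.5], [0, -0.1, -3.5], [0, -0.1, -3.5], [0, -0.1, -3.5]], "turn": [[-0.055, 0, 0], [-0.055, 0, 0], [-0.055, 0, 0], [-0.055, 0, 0], [-0.055, 0, 0]], "grip": [0.4, 0.4, 0.4, 0.4, 0.4]}}

```text
t: 1.4
tool_pos: [530.3, -369.7, 384.1]
eef_rot: [1.632, 0.867, -1.632]
contact_force: [0.2, -0.6, -0.3]
gripper_width: 56.6
```

Emit:
{"api": "jog_arm", "payload": {"offset": [[0, -0.1, -3.5], [0, -0.1, -3.5], [0, -0.1, -3.5], [0, -0.1, -3.5], [0, -0.1, -3.5]], "turn": [[-0.055, 0, 0], [-0.055, 0, 0], [-0.055, 0, 0], [-0.055, 0, 0], [-0.055, 0, 0]], "grip": [0.4, 0.4, 0.4, 0.4, 0.4]}}

```text
t: 1.82
tool_pos: [607.2, -213.0, 384.1]
eef_rot: [1.44, 1.041, -1.441]
contact_force: [-0.0, 0.1, -0.4]
gripper_width: 56.7
```

Emit:
{"api": "jog_arm", "payload": {"offset": [[0, -0.1, -3.5], [0, -0.1, -3.5], [0, -0.1, -3.5], [0, -0.1, -3.5], [0, -0.1, -3.5]], "turn": [[-0.055, 0, 0], [-0.055, 0, 0], [-0.055, 0, 0], [-0.055, 0, 0], [-0.055, 0, 0]], "grip": [0.4, 0.4, 0.4, 0.4, 0.4]}}

```text
t: 2.23
tool_pos: [638.5, -41.3, 384.1]
eef_rot: [1.242, 1.188, -1.242]
contact_force: [0.5, 0.6, -0.2]
gripper_width: 56.2
```

Emit:
{"api": "jog_arm", "payload": {"offset": [[0, -0.1, -3.5], [0, -0.1, -3.5], [0, -0.1, -3.5], [0, -0.1, -3.5], [0, -0.1, -3.5]], "turn": [[-0.055, 0, 0], [-0.055, 0, 0], [-0.055, 0, 0], [-0.055, 0, 0], [-0.055, 0, 0]], "grip": [0.4, 0.4, 0.4, 0.4, 0.4]}}

```text
t: 2.65
tool_pos: [622.2, 132.4, 384.2]
eef_rot: [1.037, 1.31, -1.038]
contact_force: [0.8, -0.8, 0.5]
gripper_width: 56.5
```

```bash
python3 - <<'E'
from p import *
plan([(480,320,250,-10),(440,358,120,-27)],.4)
E
```

```text
now [622.2 132.4 384.2] 13.2 tilt [-1. -0. -0.] w 56.5 t 2.65 q [ 0.07  0.31 -0.51  1.46  0.15  1.42 -0.2 ]
12 rows end [439.9 357.9 120.2] -27.0
{"offset": [[1.7, -1.2, -2.7], [1.65, -1.3, -2.6], [1.7, -1.5, -2.55], [1.65, -1.55, -2.5], [1.7, -1.75, -2.4]], "turn": [[0.051, 0, 0], [0.05, 0, 0], [0.051, 0, 0], [0.051, 0, 0], [0.05, 0, 0]], "grip": [0.4, 0.4, 0.4, 0.4, 0.4]}
{"offset": [[1.65, -1.8, -2.3], [1.7, -1.95, -2.2], [1.65, -2.05, -2.1], [3.25, -1.15, -0.75], [3.25, -1.2, -0.7]], "turn": [[0.051, 0, 0], [0.05, 0, 0], [0.051, 0, 0], [0.074, 0, 0], [0.074, 0, 0]], "grip": [0.4, 0.4, 0.4, 0.4, 0.4]}
{"offset": [[3.25, -1.25, -0.6], [3.25, -1.3, -0.45]], "turn": [[0.075, 0, 0], [0.074, 0, 0]], "grip": [0.4, 0.4]}
```

Emit:
{"api": "jog_arm", "payload": {"offset": [[1.7, -1.2, -2.7], [1.65, -1.3, -2.6], [1.7, -1.5, -2.55], [1.65, -1.55, -2.5], [1.7, -1.75, -2.4]], "turn": [[0.05, 0, 0], [0.05, 0, 0], [0.05, 0, 0], [0.05, 0, 0], [0.05, 0, 0]], "grip": [0.4, 0.4, 0.4, 0.4, 0.4]}}

```text
t: 3.07
tool_pos: [532.6, 249.2, 299.7]
eef_rot: [1.227, 1.197, -1.227]
contact_force: [-0.0, 0.4, 0.5]
gripper_width: 56.5
```

Emit:
{"api": "jog_arm", "payload": {"offset": [[1.65, -1.8, -2.3], [1.7, -1.95, -2.2], [1.65, -2.05, -2.1], [3.25, -1.15, -0.75], [3.25, -1.2, -0.7]], "turn": [[0.05, 0, 0], [0.05, 0, 0], [0.05, 0, 0], [0.075, 0, 0], [0.075, 0, 0]], "grip": [0.4, 0.4, 0.4, 0.4, 0.4]}}

```text
t: 3.48
tool_pos: [459.6, 338.9, 185.1]
eef_rot: [1.445, 1.038, -1.442]
contact_force: [0.8, 0.2, -0.4]
gripper_width: 56.7
```

Emit:
{"api": "jog_arm", "payload": {"offset": [[3.25, -1.25, -0.6], [3.25, -1.3, -0.45], [0, 0, 0]], "turn": [[0.075, 0, 0], [0.075, 0, 0], [0, 0, 0]], "grip": [0.4, 0.4, 0.4]}}

```text
t: 3.73
tool_pos: [435.9, 356.0, 115.2]
eef_rot: [1.542, 0.947, -1.556]
contact_force: [-1.6, -0.8, -1.4]
gripper_width: 56.3
```

```bash
python3 - <<'E'
from h import *
c=cap('wrist','wrist1'); print(proj(c,(439.9,358.5,16)),proj(c,(400,304.6,23)),proj(c,(451,233,30)),c['T'][:3,3])
E
```

```text
[317.09748658 201.38147548] [305.67107603 268.85340961] [384.69067219 309.03401546] [472.19364014 424.77702576 273.90349955]
```

View pics/wrist1.png

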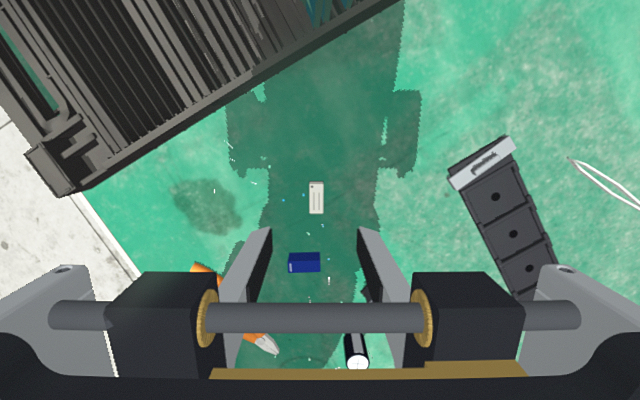

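The wrist view shows the relay at (316,198), 1–3 px from the top-camera estimate, and aligned with the jaws; the film cap is at (304,262). The positions agree, so I'll descend.

```bash
python3 - <<'E'
from p import *
plan([(440,358.5,60,-27),(440,358.5,24,-27)],.55,30)
E
```

```text
now [438.  356.  118.1] -26.9 tilt [-1.    -0.003  0.005] w 56.3 t 3.7833 q [-0.4   0.41 -0.49  1.92  0.25  0.87 -1.49]
4 rows end [439.8 358.4  24.1] -27.0
{"offset": [[2.9, 0.05, -0.15], [2.9, 0.0, -0.15], [1.8, 0.0, 0.0], [1.8, 0.0, 0.0]], "turn": [[0.001, 0, 0], [0.001, 0, 0], [0.0, 0, 0], [0.0, 0, 0]], "grip": [0.55, 0.55, 0.55, 0.55]}
```

Emit:
{"api": "jog_arm", "payload": {"offset": [[3, 0, 0], [3, 0, 0], [2, 0, 0], [1.6, 0, 0], [0, 0, 0]], "turn": [[0, 0, 0], [0, 0, 0], [0, 0, 0], [0, 0, 0], [0, 0, 0]], "grip": [0.5, 0.55, 0.6, 0.6, 0.6]}}

```text
t: 4.2
tool_pos: [440.8, 355.2, 23.5]
eef_rot: [1.545, 0.948, -1.548]
contact_force: [-0.7, -0.8, -0.7]
gripper_width: 37.5
```

Emit:
{"api": "jog_arm", "payload": {"offset": [[0, 0, 0], [0, 0, 0], [0, 0, 0], [0, 0, 0], [0, 0, 0]], "turn": [[0, 0, 0], [0, 0, 0], [0, 0, 0], [0, 0, 0], [0, 0, 0]], "grip": [1, 1, 1, 1, 1]}}

```text
t: 4.62
tool_pos: [441.1, 356.7, 25.8]
eef_rot: [1.55, 0.948, -1.546]
contact_force: [-1.3, -2.0, 11.1]
gripper_width: 12.8
```

```bash
python3 - <<'E'
from p import *
plan([(440,358,90,-27),(616,90.3,90,5.6),(616,90.3,45,5.6)],1,36)
E
```

```text
now [441.1 356.7  25.8] -27.0 tilt [-1.     0.001 -0.002] w 12.8 t 4.6167 q [-0.45  0.54 -0.43  1.98  0.35  0.69 -1.57]
13 rows end [615.8  90.4  44.8] 5.6
{"offset": [[-3.2, -0.1, -0.05], [-3.2, -0.05, 0.0], [0.0, 3.1, 1.75], [0.0, 2.95, 1.95], [0.0, 2.85, 2.15]], "turn": [[-0.0, 0, 0], [-0.001, 0, 0], [-0.063, 0, 0], [-0.063, 0, 0], [-0.064, 0, 0]], "grip": [1, 1, 1, 1, 1]}
{"offset": [[0.0, 2.7, 2.3], [0.0, 2.55, 2.5], [0.0, 2.4, 2.65], [0.0, 2.25, 2.75], [0.0, 2.0, 2.9]], "turn": [[-0.063, 0, 0], [-0.063, 0, 0], [-0.063, 0, 0], [-0.063, 0, 0], [-0.064, 0, 0]], "grip": [1, 1, 1, 1, 1]}
{"offset": [[0.0, 1.85, 3.05], [2.25, 0.0, 0.0], [2.25, 0.0, 0.0]], "turn": [[-0.063, 0, 0], [0.0, 0, 0], [0.0, 0, 0]], "grip": [1, 1, 1]}
```

Emit:
{"api": "jog_arm", "payload": {"offset": [[-3.2, -0.1, -0.05], [-3.2, -0.05, 0.0], [0.0, 3.1, 1.75], [0.0, 2.95, 1.95], [0.0, 2.85, 2.15]], "turn": [[0, 0, 0], [0, 0, 0], [-0.063, 0, 0], [-0.063, 0, 0], [-0.063, 0, 0]], "grip": [1, 1, 1, 1, 1]}}

```text
t: 5.03
tool_pos: [498.6, 267.8, 89.9]
eef_rot: [1.413, 1.064, -1.409]
contact_force: [0.9, 0.3, -0.3]
gripper_width: 12.9
```

Emit:
{"api": "jog_arm", "payload": {"offset": [[0.0, 2.7, 2.3], [0.0, 2.55, 2.5], [0.0, 2.4, 2.65], [0.0, 2.25, 2.75], [0.0, 2.0, 2.9]], "turn": [[-0.063, 0, 0], [-0.063, 0, 0], [-0.063, 0, 0], [-0.063, 0, 0], [-0.063, 0, 0]], "grip": [1, 1, 1, 1, 1]}}

```text
t: 5.45
tool_pos: [596.1, 117.9, 89.2]
eef_rot: [1.184, 1.225, -1.183]
contact_force: [0.1, 0.1, -0.2]
gripper_width: 13.0
```

Emit:
{"api": "jog_arm", "payload": {"offset": [[0.0, 1.85, 3.05], [1.5, 0.0, 0.0], [0, 0.0, 0.0], [0, 0, 0]], "turn": [[-0.063, 0, 0], [0, 0, 0], [0, 0, 0], [0, 0, 0]], "grip": [1, 1, 1, 1]}}

```text
t: 5.78
tool_pos: [614.1, 89.7, 73.5]
eef_rot: [1.139, 1.253, -1.14]
contact_force: [-0.1, 1.5, 0.8]
gripper_width: 12.4
```

```bash
python3 - <<'E'
from p import *
plan([(616,90.3,45,5.6),(616,90.3,29.5,5.6)],1,20)
c=cap('wrist','wrist2'); print(proj(c,(615.9,90.3,3)),proj(c,(602.3,230.6,3)))
E
```

```text
now [614.1  89.7  73.5] 5.4 tilt [-1.    -0.001 -0.   ] w 12.4 t 5.7833 q [ 0.15  0.56 -0.53  1.82  0.36  0.85 -0.46]
3 rows end [616.   90.4  29.5] 5.6
{"offset": [[1.4, 0.1, 0.0], [1.45, 0.1, -0.05], [1.55, 0.0, 0.0]], "turn": [[-0.002, 0, 0], [-0.001, 0, 0], [-0.0, 0, 0]], "grip": [1, 1, 1]}
[316.19544312 215.51701487] [316.11054095  28.90185661]
```

View pics/wrist2.png

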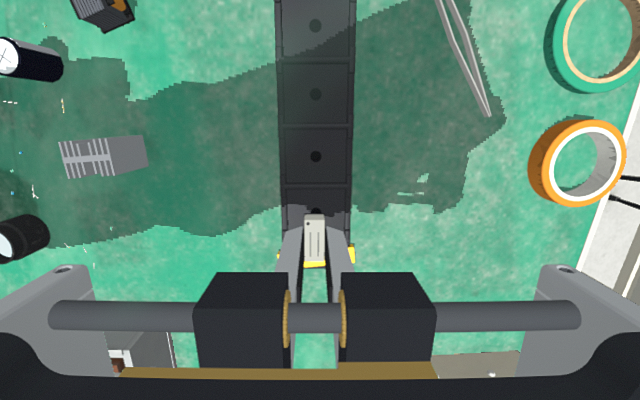

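The wrist view shows the relay held vertically over the last pocket. The pocket dots are at (315,213) and (315,26) against predictions of (316,215) and (316,29), so I'll lower it.

Emit:
{"api": "jog_arm", "payload": {"offset": [[1.5, 0.1, 0], [1.5, 0.1, 0], [1.1, 0.0, 0], [0.3, 0, 0], [0, 0, 0]], "turn": [[0, 0, 0], [0, 0, 0], [0, 0, 0], [0, 0, 0], [0, 0, 0]], "grip": [1, 1, 1, 1, 1]}}

```text
t: 6.25
tool_pos: [615.7, 90.5, 28.2]
eef_rot: [1.137, 1.254, -1.14]
contact_force: [0.5, 0.0, 0.2]
gripper_width: 13.2
```

Emit:
{"api": "jog_arm", "payload": {"offset": [[0, 0, 0], [0, 0, 0], [0, 0, 0], [-2, 0, 0], [-3, 0, 0]], "turn": [[0, 0, 0], [0, 0, 0], [0, 0, 0], [0, 0, 0], [0, 0, 0]], "grip": [0.76, 0.74, 0.74, 0.74, 0.74]}}

```text
t: 6.67
tool_pos: [614.8, 89.6, 77.7]
eef_rot: [1.136, 1.256, -1.142]
contact_force: [0.4, 0.4, 0.2]
gripper_width: 24.3
```

```bash
python3 - <<'E'
from p import *
plan([(600,120,100,15),(400.5,304.5,90,65),(400.5,304.5,31,65)],.55,36)
E
```

```text
now [614.8  89.6  77.7] 5.5 tilt [-1.    -0.005 -0.   ] w 24.3 t 6.6667 q [ 0.15  0.56 -0.53  1.82  0.36  0.87 -0.45]
12 rows end [400.5 304.4  31.2] 65.0
{"offset": [[-1.1, -0.6, -1.6], [-1.15, -0.45, -1.6], [0.15, -1.8, -2.85], [0.1, -1.5, -3.1], [0.15, -1.15, -3.15]], "turn": [[-0.083, 0, 0], [-0.083, 0, 0], [-0.109, 0, 0], [-0.109, 0, 0], [-0.109, 0, 0]], "grip": [0.55, 0.55, 0.55, 0.55, 0.55]}
{"offset": [[0.1, -0.8, -3.35], [0.15, -0.4, -3.35], [0.1, -0.1, -3.4], [0.15, 0.35, -3.4], [0.1, 0.65, -3.3]], "turn": [[-0.11, 0, 0], [-0.109, 0, 0], [-0.109, 0, 0], [-0.109, 0, 0], [-0.109, 0, 0]], "grip": [0.55, 0.55, 0.55, 0.55, 0.55]}
{"offset": [[2.95, 0.0, 0.0], [2.95, 0.0, 0.0]], "turn": [[-0.0, 0, 0], [-0.0, 0, 0]], "grip": [0.55, 0.55]}
```

Emit:
{"api": "jog_arm", "payload": {"offset": [[-1.1, -0.6, -1.6], [-1.15, -0.45, -1.6], [0.15, -1.8, -2.85], [0.1, -1.5, -3.1], [0.15, -1.15, -3.15]], "turn": [[-0.083, 0, 0], [-0.083, 0, 0], [-0.109, 0, 0], [-0.109, 0, 0], [-0.109, 0, 0]], "grip": [0.6, 0.55, 0.55, 0.55, 0.55]}}

```text
t: 7.08
tool_pos: [526.2, 190.1, 98.4]
eef_rot: [0.763, 1.432, -0.762]
contact_force: [0.4, 0.5, 0.2]
gripper_width: 42.3
```

Emit:
{"api": "jog_arm", "payload": {"offset": [[0.1, -0.8, -3.35], [0.15, -0.4, -3.35], [0.1, -0.1, -3.4], [0.15, 0.35, -3.4], [0.1, 0.65, -3.3]], "turn": [[-0.109, 0, 0], [-0.109, 0, 0], [-0.109, 0, 0], [-0.109, 0, 0], [-0.109, 0, 0]], "grip": [0.55, 0.55, 0.55, 0.55, 0.55]}}

```text
t: 7.5
tool_pos: [401.3, 305.7, 92.2]
eef_rot: [0.34, 1.543, -0.339]
contact_force: [0.8, 1.0, 0.2]
gripper_width: 42.2
```

Emit:
{"api": "jog_arm", "payload": {"offset": [[0, 0, 0], [0, 0, 0], [0, 0, 0]], "turn": [[0, 0, 0], [0, 0, 0], [0, 0, 0]], "grip": [0.55, 0.55, 0.55]}}

```text
t: 7.75
tool_pos: [403.0, 304.5, 92.0]
eef_rot: [0.344, 1.543, -0.345]
contact_force: [-0.0, -0.5, -1.0]
gripper_width: 42.4
```

```bash
python3 - <<'E'
from p import *
plan([(400.5,304.5,50,65),(400.5,304.5,26.5,65)],.6,28)
E
```

```text
now [403.  304.5  92. ] 64.8 tilt [-1. -0.  0.] w 42.4 t 7.75 q [-0.06  0.45 -0.87  2.06  0.47  0.83 -0.07]
3 rows end [400.7 304.4  26.5] 65.0
{"offset": [[2.1, -0.05, -0.1], [2.1, -0.05, -0.1], [2.35, 0.0, 0.0]], "turn": [[-0.001, 0, 0], [-0.002, 0, 0], [0.0, 0, 0]], "grip": [0.6, 0.6, 0.6]}
```

Emit:
{"api": "jog_arm", "payload": {"offset": [[2.1, -0.05, -0.1], [2.1, -0.05, -0.1], [1.6, 0, 0], [0.7, 0, 0], [0, 0, 0]], "turn": [[0, 0, 0], [0, 0, 0], [0, 0, 0], [0, 0, 0], [0, 0, 0]], "grip": [0.6, 0.6, 0.6, 0.6, 0.8]}}

```text
t: 8.17
tool_pos: [400.4, 303.6, 25.8]
eef_rot: [0.344, 1.544, -0.346]
contact_force: [-0.5, -0.8, 0.5]
gripper_width: 33.7
```

Emit:
{"api": "jog_arm", "payload": {"offset": [[0, 0, 0], [0, 0, 0], [0, 0, 0], [0, 0, 0]], "turn": [[0, 0, 0], [0, 0, 0], [0, 0, 0], [0, 0, 0]], "grip": [1, 1, 1, 1]}}

```text
t: 8.5
tool_pos: [400.9, 305.0, 27.9]
eef_rot: [0.345, 1.542, -0.343]
contact_force: [0.4, -0.8, 6.7]
gripper_width: 13.0
```

```bash
python3 - <<'E'
from p import *
plan([(402,305,95,65),(611,137,95,5.6)],1,36)
E
```

```text
now [400.9 305.   27.9] 64.9 tilt [-1.     0.001  0.001] w 13.0 t 8.5 q [-0.14  0.55 -0.78  2.1   0.59  0.72 -0.17]
12 rows end [611.1 137.   94.9] 5.6
{"offset": [[-3.35, 0.0, 0.05], [-3.35, 0.05, 0.05], [0.0, -0.65, 2.6], [0.0, -0.35, 2.65], [0.0, -0.1, 2.7]], "turn": [[-0.001, 0, 0], [-0.001, 0, 0], [0.104, 0, 0], [0.103, 0, 0], [0.104, 0, 0]], "grip": [1, 1, 1, 1, 1]}
{"offset": [[0.0, 0.2, 2.65], [0.0, 0.45, 2.65], [0.0, 0.75, 2.6], [0.0, 1.0, 2.45], [0.0, 1.25, 2.4]], "turn": [[0.104, 0, 0], [0.103, 0, 0], [0.104, 0, 0], [0.104, 0, 0], [0.103, 0, 0]], "grip": [1, 1, 1, 1, 1]}
{"offset": [[0.0, 1.5, 2.25], [0.0, 1.7, 2.05]], "turn": [[0.104, 0, 0], [0.104, 0, 0]], "grip": [1, 1]}
```

Emit:
{"api": "jog_arm", "payload": {"offset": [[-3.35, 0.0, 0.05], [-3.35, 0.05, 0.05], [0.0, -0.65, 2.6], [0.0, -0.35, 2.65], [0.0, -0.1, 2.7]], "turn": [[0, 0, 0], [0, 0, 0], [0.104, 0, 0], [0.104, 0, 0], [0.104, 0, 0]], "grip": [1, 1, 1, 1, 1]}}

```text
t: 8.92
tool_pos: [465.3, 253.6, 95.3]
eef_rot: [0.591, 1.487, -0.589]
contact_force: [-0.6, 0.4, 0.2]
gripper_width: 12.8
```

Emit:
{"api": "jog_arm", "payload": {"offset": [[0.0, 0.2, 2.65], [0.0, 0.45, 2.65], [0.0, 0.75, 2.6], [0.0, 1.0, 2.45], [0.0, 1.25, 2.4]], "turn": [[0.104, 0, 0], [0.104, 0, 0], [0.104, 0, 0], [0.104, 0, 0], [0.104, 0, 0]], "grip": [1, 1, 1, 1, 1]}}

```text
t: 9.33
tool_pos: [569.4, 169.0, 94.6]
eef_rot: [0.989, 1.334, -0.988]
contact_force: [-0.4, 0.5, -0.9]
gripper_width: 13.0
```

Emit:
{"api": "jog_arm", "payload": {"offset": [[0.0, 1.5, 2.25], [0.0, 1.7, 2.05], [0, 0, 0], [0, 0, 0]], "turn": [[0.104, 0, 0], [0.104, 0, 0], [0, 0, 0], [0, 0, 0]], "grip": [1, 1, 1, 1]}}

```text
t: 9.67
tool_pos: [610.7, 135.1, 94.2]
eef_rot: [1.142, 1.251, -1.142]
contact_force: [-0.3, 0.1, 0.1]
gripper_width: 12.7
```

```bash
python3 - <<'E'
from p import *
plan([(611.3,136.9,50,5.6),(611.3,136.9,31,5.6)],1,24)
c=cap('wrist','wrist3'); 
for p in [(611.3,136.9,3),(615.9,90.3,19)]: print(proj(c,p))
E
```

```text
now [610.7 135.1  94.2] 5.2 tilt [-1.  0.  0.] w 12.7 t 9.6667 q [ 0.09  0.54 -0.54  1.8   0.35  0.89 -0.52]
3 rows end [611.  137.1  31.2] 5.6
{"offset": [[2.2, 0.05, -0.1], [2.2, 0.0, -0.1], [1.9, 0.0, 0.0]], "turn": [[-0.003, 0, 0], [-0.004, 0, 0], [0.0, 0, 0]], "grip": [1, 1, 1]}
[314.6721734  206.82558921]
[315.06317159 261.95553237]
```

View pics/wrist3.png

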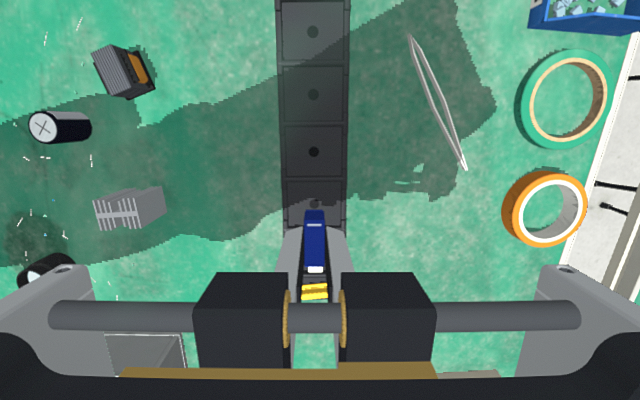

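The film cap is held straight above the second pocket (dot at (313,205)). Its long axis runs along the row. I'll lower it.

Emit:
{"api": "jog_arm", "payload": {"offset": [[2.2, 0.05, -0.1], [2.2, 0, -0.1], [1.3, 0, 0], [0.6, 0, 0], [0, 0, 0]], "turn": [[0, 0, 0], [0, 0, 0], [0, 0, 0], [0, 0, 0], [0, 0, 0]], "grip": [1, 1, 1, 1, 1]}}

```text
t: 10.13
tool_pos: [609.1, 138.9, 30.2]
eef_rot: [1.138, 1.254, -1.141]
contact_force: [-0.5, -0.3, -0.4]
gripper_width: 12.8
```

Emit:
{"api": "jog_arm", "payload": {"offset": [[0, 0, 0], [0, 0, 0], [0, 0, 0], [-2, 0, 0], [-3, 0, 0]], "turn": [[0, 0, 0], [0, 0, 0], [0, 0, 0], [0, 0, 0], [0, 0, 0]], "grip": [0.76, 0.74, 0.74, 0.74, 0.74]}}

```text
t: 10.55
tool_pos: [608.8, 137.8, 79.7]
eef_rot: [1.138, 1.254, -1.143]
contact_force: [0.3, -0.1, 0.2]
gripper_width: 24.5
```

```bash
python3 - <<'E'
from p import *
plan([(600,145,105,10),(451,233,100,28)],.45,36)
E
```

```text
now [608.8 137.8  79.7] 5.3 tilt [-1.    -0.004  0.   ] w 24.5 t 10.55 q [ 0.08  0.56 -0.54  1.81  0.36  0.87 -0.53]
6 rows end [451.  232.8 100.2] 28.0
{"offset": [[-2.55, -0.8, -0.8], [0.1, -2.65, -2.25], [0.1, -2.45, -2.4], [0.1, -2.35, -2.6], [0.1, -2.15, -2.7]], "turn": [[-0.081, 0, 0], [-0.063, 0, 0], [-0.063, 0, 0], [-0.063, 0, 0], [-0.063, 0, 0]], "grip": [0.45, 0.45, 0.45, 0.45, 0.45]}
{"offset": [[0.1, -2.0, -2.8]], "turn": [[-0.062, 0, 0]], "grip": [0.45]}
```

Emit:
{"api": "jog_arm", "payload": {"offset": [[-2.55, -0.8, -0.8], [0.1, -2.65, -2.25], [0.1, -2.45, -2.4], [0.1, -2.35, -2.6], [0.1, -2.15, -2.7]], "turn": [[-0.081, 0, 0], [-0.063, 0, 0], [-0.063, 0, 0], [-0.063, 0, 0], [-0.063, 0, 0]], "grip": [0.6, 0.45, 0.45, 0.45, 0.45]}}

```text
t: 10.97
tool_pos: [481.1, 216.6, 103.1]
eef_rot: [0.888, 1.381, -0.887]
contact_force: [1.2, 1.4, 0.5]
gripper_width: 51.0
```

Emit:
{"api": "jog_arm", "payload": {"offset": [[0.1, -2, -2.8], [0, 0, 0], [0, 0, 0], [0, 0, 0]], "turn": [[-0.063, 0, 0], [0, 0, 0], [0, 0, 0], [0, 0, 0]], "grip": [0.45, 0.45, 0.45, 0.45]}}

```text
t: 11.3
tool_pos: [453.3, 233.2, 102.0]
eef_rot: [0.843, 1.4, -0.842]
contact_force: [0.3, -0.1, 0.1]
gripper_width: 52.0
```

```bash
python3 - <<'E'
from p import *
plan([(451,233,50,28),(451,233,27,28)],.45,28)
c=cap('wrist','wrist4'); print(proj(c,(451,233,30)))
a=cv2.imread('pics/wrist4.png')[130:330,180:460]; cv2.imwrite('pics/w4.png',cv2.resize(a,None,fx=2.5,fy=2.5))
E
```

```text
now [453.3 233.2 102. ] 28.0 tilt [-1.     0.001  0.   ] w 52.0 t 11.3 q [-0.    0.4  -0.71  2.05  0.36  0.82 -0.44]
3 rows end [451.  233.1  27. ] 28.0
{"offset": [[2.6, -0.1, -0.05], [2.6, -0.1, -0.05], [2.3, 0.0, 0.0]], "turn": [[-0.0, 0, 0], [-0.0, 0, 0], [-0.0, 0, 0]], "grip": [0.45, 0.45, 0.45]}
[311.28990624 214.22131163]
```

View pics/w4.png

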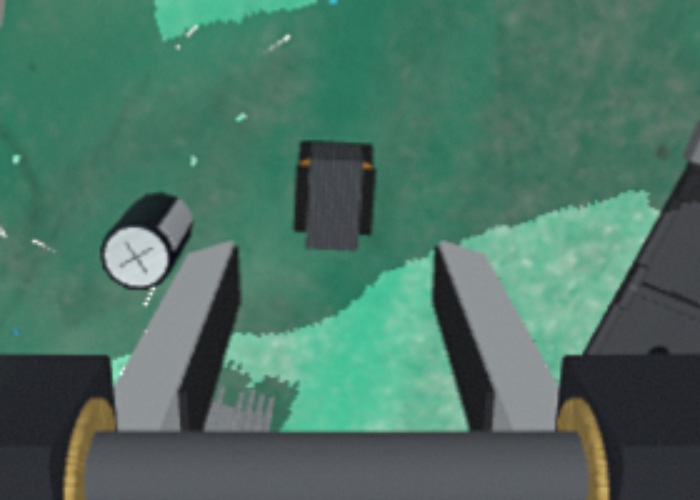

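The transformer core's top centre is at about (313,211) against a predicted (311,214), with aligned yaw and the can clear of the left finger. I'll descend.

Emit:
{"api": "jog_arm", "payload": {"offset": [[2.6, -0.1, -0.1], [2.6, -0.05, -0.1], [1.7, 0, 0], [0.6, 0, 0], [0, 0, 0]], "turn": [[0, 0, 0], [0, 0, 0], [0, 0, 0], [0, 0, 0], [0, 0, 0]], "grip": [0.55, 0.55, 0.55, 0.55, 0.6]}}

```text
t: 11.77
tool_pos: [450.2, 233.7, 25.3]
eef_rot: [0.842, 1.403, -0.845]
contact_force: [0.6, 0.9, 1.2]
gripper_width: 39.2
```

Emit:
{"api": "jog_arm", "payload": {"offset": [[0, 0, 0], [0, 0, 0], [0, 0, 0], [0, 0, 0]], "turn": [[0, 0, 0], [0, 0, 0], [0, 0, 0], [0, 0, 0]], "grip": [1, 1, 1, 1]}}

```text
t: 12.1
tool_pos: [451.0, 234.5, 27.4]
eef_rot: [0.843, 1.4, -0.841]
contact_force: [0.8, -1.0, 3.8]
gripper_width: 27.1
```

```bash
python3 - <<'E'
from p import *
plan([(452,233,100,28),(606.8,183.8,100,5.6)],1,36)
E
```

```text
now [451.  234.5  27.4] 28.0 tilt [-1.     0.002  0.   ] w 27.1 t 12.1 q [-0.08  0.51 -0.64  2.1   0.48  0.68 -0.55]
8 rows end [606.7 184.   99.9] 5.6
{"offset": [[-2.4, 0.0, 0.05], [-2.45, 0.0, 0.05], [-2.4, 0.0, 0.1], [0.0, 2.25, 2.3], [0.0, 2.45, 2.15]], "turn": [[-0.0, 0, 0], [-0.0, 0, 0], [-0.0, 0, 0], [0.078, 0, 0], [0.078, 0, 0]], "grip": [1, 1, 1, 1, 1]}
{"offset": [[0.0, 2.65, 1.95], [0.0, 2.75, 1.7], [0.0, 2.85, 1.5]], "turn": [[0.078, 0, 0], [0.079, 0, 0], [0.078, 0, 0]], "grip": [1, 1, 1]}
```

Emit:
{"api": "jog_arm", "payload": {"offset": [[-2.4, 0.0, 0.05], [-2.45, 0.0, 0.05], [-2.4, 0.0, 0.1], [0.0, 2.25, 2.3], [0.0, 2.45, 2.15]], "turn": [[0, 0, 0], [0, 0, 0], [0, 0, 0], [0.078, 0, 0], [0.078, 0, 0]], "grip": [1, 1, 1, 1, 1]}}

```text
t: 12.52
tool_pos: [514.0, 213.3, 101.5]
eef_rot: [0.963, 1.346, -0.959]
contact_force: [0.3, 0.7, -1.5]
gripper_width: 27.2
```

Emit:
{"api": "jog_arm", "payload": {"offset": [[0.0, 2.65, 1.95], [0.0, 2.75, 1.7], [0.0, 2.85, 1.5], [0, 0, 0], [0, 0, 0]], "turn": [[0.078, 0, 0], [0.078, 0, 0], [0.078, 0, 0], [0, 0, 0], [0, 0, 0]], "grip": [1, 1, 1, 1, 1]}}

```text
t: 12.93
tool_pos: [607.1, 183.0, 99.0]
eef_rot: [1.138, 1.253, -1.137]
contact_force: [-1.0, -0.5, -0.7]
gripper_width: 27.0
```

```bash
python3 - <<'E'
from p import *
plan([(606.8,183.8,50,5.6),(606.8,183.8,31,5.6)],1,28)
E
```

```text
now [607.1 183.   99. ] 5.5 tilt [-1.  0. -0.] w 27.0 t 12.9333 q [ 0.02  0.55 -0.55  1.78  0.36  0.91 -0.59]
3 rows end [607. 184.  31.] 5.6
{"offset": [[2.45, 0.0, -0.05], [2.45, 0.0, -0.05], [1.9, 0.0, 0.0]], "turn": [[-0.001, 0, 0], [-0.0, 0, 0], [-0.0, 0, 0]], "grip": [1, 1, 1]}
```

Emit:
{"api": "jog_arm", "payload": {"offset": [[2.4, 0, -0.05], [2.4, 0, -0.05], [1.3, 0, 0], [0.6, 0, 0], [0, 0, 0]], "turn": [[0, 0, 0], [0, 0, 0], [0, 0, 0], [0, 0, 0], [0, 0, 0]], "grip": [1, 1, 1, 1, 1]}}

```text
t: 13.35
tool_pos: [604.9, 185.2, 31.4]
eef_rot: [1.134, 1.256, -1.136]
contact_force: [0.4, -0.8, -0.9]
gripper_width: 26.7
```

Emit:
{"api": "jog_arm", "payload": {"offset": [[0, 0, 0]], "turn": [[0, 0, 0]], "grip": [1]}}

```text
t: 13.43
tool_pos: [605.9, 185.3, 32.7]
eef_rot: [1.136, 1.255, -1.135]
contact_force: [0.0, -0.6, -0.6]
gripper_width: 27.0
```

Emit:
{"api": "jog_arm", "payload": {"offset": [[0.15, 0, 0], [0, 0, 0], [0, 0, 0], [0, 0, 0], [0, 0, 0]], "turn": [[0, 0, 0], [0, 0, 0], [0, 0, 0], [0, 0, 0], [0, 0, 0]], "grip": [1, 1, 0.62, 0.6, 0.6]}}

```text
t: 13.85
tool_pos: [606.1, 185.0, 30.9]
eef_rot: [1.136, 1.254, -1.136]
contact_force: [-0.4, -0.7, -0.3]
gripper_width: 37.6
```

Emit:
{"api": "jog_arm", "payload": {"offset": [[-2, 0, 0], [-3, 0, 0], [-2, 0, 0]], "turn": [[0, 0, 0], [0, 0, 0], [0, 0, 0]], "grip": [0.6, 0.6, 0.6]}}

```text
t: 14.1
tool_pos: [606.1, 185.2, 102.4]
eef_rot: [1.136, 1.254, -1.135]
contact_force: [0.0, -0.7, 0.3]
gripper_width: 37.6
```

```bash
python3 - <<'E'
from p import *
plan([(402,188,105,25)],.45,36)
E
```

```text
now [606.1 185.2 102.4] 5.7 tilt [-1.     0.001 -0.   ] w 37.6 t 14.1 q [ 0.02  0.55 -0.56  1.78  0.35  0.92 -0.59]
6 rows end [402.1 188.2 104.9] 25.0
{"offset": [[-0.05, -3.4, -0.4], [-0.05, -3.35, -0.55], [-0.05, -3.3, -0.75], [0.0, -3.25, -0.95], [-0.05, -3.2, -1.15]], "turn": [[-0.056, 0, 0], [-0.056, 0, 0], [-0.057, 0, 0], [-0.056, 0, 0], [-0.056, 0, 0]], "grip": [0.45, 0.45, 0.45, 0.45, 0.45]}
{"offset": [[-0.05, -3.15, -1.3]], "turn": [[-0.056, 0, 0]], "grip": [0.45]}
```

Emit:
{"api": "jog_arm", "payload": {"offset": [[-0.05, -3.4, -0.4], [-0.05, -3.35, -0.55], [-0.05, -3.3, -0.75], [0, -3.25, -0.95], [-0.05, -3.2, -1.15]], "turn": [[-0.056, 0, 0], [-0.056, 0, 0], [-0.056, 0, 0], [-0.056, 0, 0], [-0.056, 0, 0]], "grip": [0.45, 0.45, 0.45, 0.45, 0.45]}}

```text
t: 14.52
tool_pos: [434.5, 187.3, 102.6]
eef_rot: [0.924, 1.365, -0.924]
contact_force: [-0.2, 1.2, -0.1]
gripper_width: 51.5
```

Emit:
{"api": "jog_arm", "payload": {"offset": [[-0.05, -3.15, -1.3], [0, 0, 0], [0, 0, 0], [0, 0, 0]], "turn": [[-0.056, 0, 0], [0, 0, 0], [0, 0, 0], [0, 0, 0]], "grip": [0.45, 0.45, 0.45, 0.45]}}

```text
t: 14.85
tool_pos: [402.7, 188.1, 103.5]
eef_rot: [0.884, 1.383, -0.883]
contact_force: [0.0, 1.0, -0.8]
gripper_width: 51.8
```

```bash
python3 - <<'E'
from p import *
plan([(401,188,55,25),(401,188,31,25)],.45,28)
c=cap('wrist','wrist5'); print(proj(c,(401,188,37)))
a=cv2.imread('pics/wrist5.png')[130:330,180:460]; cv2.imwrite('pics/w5.png',cv2.resize(a,None,fx=2.5,fy=2.5))
E
```

```text
now [402.7 188.1 103.5] 24.9 tilt [-1.     0.001  0.   ] w 51.8 t 14.85 q [ 0.08  0.29 -0.74  2.18  0.29  0.76 -0.42]
3 rows end [401.1 187.9  31. ] 25.0
{"offset": [[2.4, -0.1, -0.05], [2.45, -0.05, 0.0], [2.4, 0.0, 0.0]], "turn": [[-0.001, 0, 0], [-0.001, 0, 0], [-0.0, 0, 0]], "grip": [0.45, 0.45, 0.45]}
[311.76686343 216.63082521]
```

View pics/w5.png

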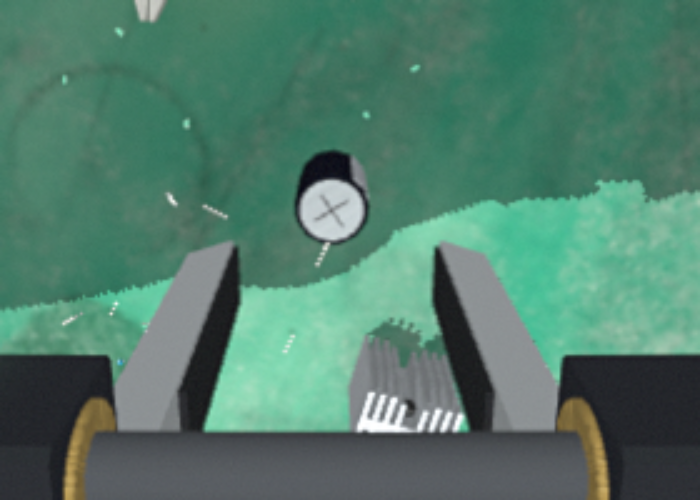

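The can top is at (313,214) against a predicted (312,217), so I'll descend with a 1 mm shift.

Emit:
{"api": "jog_arm", "payload": {"offset": [[2.4, -0.1, -0.1], [2.4, -0.05, -0.1], [1.6, 0, 0], [0.6, 0, 0], [0, 0, 0]], "turn": [[0, 0, 0], [0, 0, 0], [0, 0, 0], [0, 0, 0], [0, 0, 0]], "grip": [0.5, 0.5, 0.5, 0.55, 0.6]}}

```text
t: 15.32
tool_pos: [399.5, 189.2, 31.8]
eef_rot: [0.882, 1.386, -0.885]
contact_force: [0.1, -0.2, -0.4]
gripper_width: 39.5
```

Emit:
{"api": "jog_arm", "payload": {"offset": [[0, 0, 0], [0, 0, 0], [0, 0, 0], [0, 0, 0]], "turn": [[0, 0, 0], [0, 0, 0], [0, 0, 0], [0, 0, 0]], "grip": [1, 1, 1, 1]}}

```text
t: 15.65
tool_pos: [400.4, 189.4, 33.8]
eef_rot: [0.884, 1.383, -0.882]
contact_force: [-0.5, 0.8, 4.7]
gripper_width: 24.2
```

```bash
python3 - <<'E'
from p import *
plan([(402,188,105,25),(602.2,230.6,105,5.6)],1,36)
E
```

```text
now [400.4 189.4  33.8] 24.9 tilt [-1.     0.002  0.   ] w 24.2 t 15.65 q [-0.02  0.42 -0.66  2.23  0.44  0.62 -0.57]
8 rows end [602.4 230.5 104.8] 5.6
{"offset": [[-3.55, 0.05, 0.1], [-3.55, 0.05, 0.1], [0.0, 3.3, 0.75], [0.0, 3.4, 0.6], [0.0, 3.35, 0.4]], "turn": [[-0.001, 0, 0], [-0.001, 0, 0], [0.056, 0, 0], [0.057, 0, 0], [0.056, 0, 0]], "grip": [1, 1, 1, 1, 1]}
{"offset": [[0.0, 3.4, 0.2], [0.0, 3.4, 0.0], [0.0, 3.45, -0.2]], "turn": [[0.057, 0, 0], [0.056, 0, 0], [0.057, 0, 0]], "grip": [1, 1, 1]}
```

Emit:
{"api": "jog_arm", "payload": {"offset": [[-3.55, 0.05, 0.1], [-3.55, 0.05, 0.1], [0.0, 3.3, 0.75], [0.0, 3.4, 0.6], [0.0, 3.35, 0.4]], "turn": [[0, 0, 0], [0, 0, 0], [0.056, 0, 0], [0.056, 0, 0], [0.056, 0, 0]], "grip": [1, 1, 1, 1, 1]}}

```text
t: 16.07
tool_pos: [503.7, 208.3, 105.9]
eef_rot: [1.014, 1.319, -1.011]
contact_force: [-0.4, 1.0, -0.7]
gripper_width: 24.4
```

Emit:
{"api": "jog_arm", "payload": {"offset": [[0.0, 3.4, 0.2], [0.0, 3.4, 0.0], [0.0, 3.45, -0.2], [0, 0, 0], [0, 0, 0]], "turn": [[0.056, 0, 0], [0.056, 0, 0], [0.056, 0, 0], [0, 0, 0], [0, 0, 0]], "grip": [1, 1, 1, 1, 1]}}

```text
t: 16.48
tool_pos: [602.7, 230.4, 103.9]
eef_rot: [1.137, 1.255, -1.136]
contact_force: [-1.4, -0.6, -0.8]
gripper_width: 24.3
```

```bash
python3 - <<'E'
from p import *
plan([(602.2,230.6,55,5.6),(602.2,230.6,37,5.6)],1,28)
E
```

```text
now [602.7 230.4 103.9] 5.6 tilt [-1.     0.    -0.001] w 24.3 t 16.4833 q [-0.04  0.56 -0.57  1.75  0.37  0.94 -0.67]
3 rows end [602.2 230.4  36.9] 5.6
{"offset": [[2.45, 0.0, 0.0], [2.45, -0.05, 0.0], [1.8, 0.0, 0.0]], "turn": [[0.0, 0, 0], [0.0, 0, 0], [0.0, 0, 0]], "grip": [1, 1, 1]}
```

Emit:
{"api": "jog_arm", "payload": {"offset": [[2.4, 0, 0], [2.4, 0, 0], [1.3, 0, 0], [0.6, 0, 0], [0, 0, 0]], "turn": [[0, 0, 0], [0, 0, 0], [0, 0, 0], [0, 0, 0], [0, 0, 0]], "grip": [1, 1, 1, 1, 1]}}

```text
t: 16.9
tool_pos: [600.5, 230.0, 36.4]
eef_rot: [1.134, 1.256, -1.137]
contact_force: [-0.4, 0.2, -0.2]
gripper_width: 24.1
```

Emit:
{"api": "jog_arm", "payload": {"offset": [[0, 0, 0], [0, 0, 0]], "turn": [[0, 0, 0], [0, 0, 0]], "grip": [1, 1]}}

```text
t: 17.07
tool_pos: [601.9, 230.3, 37.9]
eef_rot: [1.137, 1.254, -1.135]
contact_force: [-0.1, 0.8, -0.1]
gripper_width: 24.4
```

Floor contact is expected at about 36.8, so I'll lower 1 mm and release.

Emit:
{"api": "jog_arm", "payload": {"offset": [[0.1, 0, 0], [0, 0, 0], [0, 0, 0], [0, 0, 0], [0, 0, 0]], "turn": [[0, 0, 0], [0, 0, 0], [0, 0, 0], [0, 0, 0], [0, 0, 0]], "grip": [1, 1, 0.64, 0.62, 0.62]}}

```text
t: 17.48
tool_pos: [601.8, 230.2, 36.1]
eef_rot: [1.136, 1.254, -1.136]
contact_force: [0.5, -0.1, 0.3]
gripper_width: 35.3
```

Emit:
{"api": "jog_arm", "payload": {"offset": [[-2, 0, 0], [-3, 0, 0], [-2, 0, 0]], "turn": [[0, 0, 0], [0, 0, 0], [0, 0, 0]], "grip": [0.62, 0.62, 0.62]}}

```text
t: 17.73
tool_pos: [601.8, 230.6, 107.8]
eef_rot: [1.136, 1.255, -1.135]
contact_force: [0.8, 0.0, 0.1]
gripper_width: 35.7
```

```bash
python3 - <<'E'
from p import *
plan([(458,128.5,115,9)],.4,36)
E
```

```text
now [601.8 230.6 107.8] 5.7 tilt [-1.     0.    -0.001] w 35.7 t 17.7333 q [-0.04  0.56 -0.58  1.75  0.37  0.94 -0.67]
5 rows end [458.2 128.8 114.8] 9.0
{"offset": [[-0.15, -3.05, 1.75], [-0.15, -3.1, 1.7], [-0.15, -3.1, 1.7], [-0.15, -3.15, 1.6], [-0.1, -3.1, 1.6]], "turn": [[-0.012, 0, 0], [-0.011, 0, 0], [-0.012, 0, 0], [-0.011, 0, 0], [-0.012, 0, 0]], "grip": [0.4, 0.4, 0.4, 0.4, 0.4]}
```

Emit:
{"api": "jog_arm", "payload": {"offset": [[-0.15, -3.05, 1.75], [-0.15, -3.1, 1.7], [-0.15, -3.1, 1.7], [-0.15, -3.15, 1.6], [-0.1, -3.1, 1.6]], "turn": [[-0.012, 0, 0], [-0.012, 0, 0], [-0.012, 0, 0], [-0.012, 0, 0], [-0.012, 0, 0]], "grip": [0.4, 0.4, 0.4, 0.4, 0.4]}}

```text
t: 18.15
tool_pos: [456.6, 127.4, 113.0]
eef_rot: [1.091, 1.28, -1.091]
contact_force: [0.7, 0.3, 1.6]
gripper_width: 56.3
```

Emit:
{"api": "jog_arm", "payload": {"offset": [[0, 0, 0], [0, 0, 0], [0, 0, 0]], "turn": [[0, 0, 0], [0, 0, 0], [0, 0, 0]], "grip": [0.4, 0.4, 0.4]}}

```text
t: 18.4
tool_pos: [458.9, 128.5, 113.5]
eef_rot: [1.092, 1.279, -1.091]
contact_force: [-0.4, 0.8, -0.8]
gripper_width: 56.6
```

```bash
python3 - <<'E'
from p import *
plan([(458,128.5,60,9),(458,128.5,38,9)],.4,28)
c=cap('wrist','wrist6'); print(proj(c,(458,128.5,45)))
a=cv2.imread('pics/wrist6.png')[130:330,180:460]; cv2.imwrite('pics/w6.png',cv2.resize(a,None,fx=2.5,fy=2.5))
E
```

```text
now [458.9 128.5 113.5] 9.1 tilt [-1.     0.001 -0.   ] w 56.6 t 18.4 q [ 0.17  0.31 -0.66  2.11  0.27  0.8  -0.5 ]
3 rows end [457.9 128.4  38. ] 9.0
{"offset": [[2.7, -0.05, 0.0], [2.65, -0.05, 0.0], [2.2, 0.0, 0.0]], "turn": [[0.001, 0, 0], [0.0, 0, 0], [0.0, 0, 0]], "grip": [0.4, 0.4, 0.4]}
[312.68855292 216.53147867]
```

View pics/w6.png

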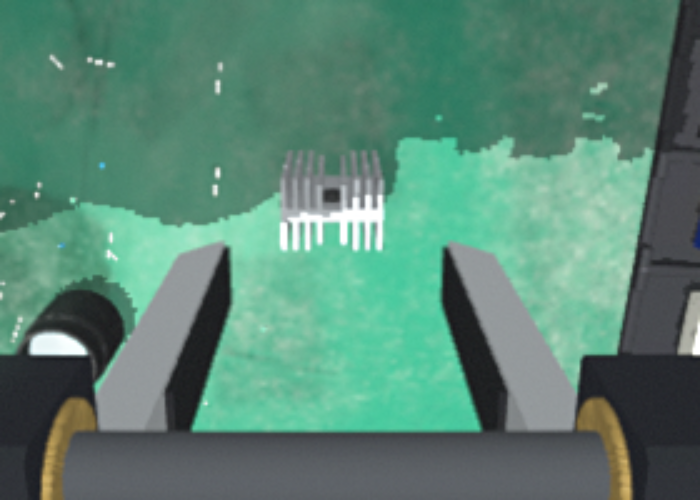

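The heatsink's top web is at (312,216), matching the prediction, and its end fins square up to the jaws. I'll descend.

Emit:
{"api": "jog_arm", "payload": {"offset": [[2.7, -0.05, 0], [2.6, 0, 0], [1.5, 0, 0], [0.6, 0, 0], [0, 0, 0]], "turn": [[0, 0, 0], [0, 0, 0], [0, 0, 0], [0, 0, 0], [0, 0, 0]], "grip": [0.4, 0.4, 0.4, 0.45, 0.5]}}

```text
t: 18.87
tool_pos: [457.3, 128.9, 37.8]
eef_rot: [1.09, 1.283, -1.092]
contact_force: [0.0, -0.8, 0.4]
gripper_width: 48.5
```

Emit:
{"api": "jog_arm", "payload": {"offset": [[0, 0, 0], [0, 0, 0], [0, 0, 0], [0, 0, 0]], "turn": [[0, 0, 0], [0, 0, 0], [0, 0, 0], [0, 0, 0]], "grip": [1, 1, 1, 1]}}

```text
t: 19.2
tool_pos: [458.3, 128.5, 39.9]
eef_rot: [1.092, 1.279, -1.09]
contact_force: [-0.3, 0.3, 5.8]
gripper_width: 34.1
```

```bash
python3 - <<'E'
from p import *
plan([(458,128,125,9),(597.6,277.7,125,5.6)],1,36)
E
```

```text
now [458.3 128.5  39.9] 9.1 tilt [-1.     0.002 -0.   ] w 34.1 t 19.2 q [ 0.09  0.43 -0.59  2.16  0.4   0.65 -0.62]
9 rows end [597.4 277.6 124.9] 5.6
{"offset": [[-2.85, 0.0, 0.0], [-2.8, -0.05, 0.05], [-2.85, 0.0, 0.0], [0.0, 2.7, -2.1], [0.0, 2.65, -2.15]], "turn": [[0.001, 0, 0], [0.0, 0, 0], [0.001, 0, 0], [0.01, 0, 0], [0.01, 0, 0]], "grip": [1, 1, 1, 1, 1]}
{"offset": [[0.0, 2.65, -2.15], [0.0, 2.65, -2.15], [0.0, 2.6, -2.25], [0.0, 2.55, -2.2]], "turn": [[0.01, 0, 0], [0.009, 0, 0], [0.01, 0, 0], [0.01, 0, 0]], "grip": [1, 1, 1, 1]}
```

Emit:
{"api": "jog_arm", "payload": {"offset": [[-2.85, 0.0, 0.0], [-2.8, -0.05, 0.05], [-2.85, 0.0, 0.0], [0.0, 2.7, -2.1], [0.0, 2.65, -2.15]], "turn": [[0, 0, 0], [0, 0, 0], [0, 0, 0], [0.01, 0, 0], [0.01, 0, 0]], "grip": [1, 1, 1, 1, 1]}}

```text
t: 19.62
tool_pos: [505.5, 176.8, 126.9]
eef_rot: [1.111, 1.265, -1.106]
contact_force: [0.9, -0.1, -0.3]
gripper_width: 33.7
```

Emit:
{"api": "jog_arm", "payload": {"offset": [[0.0, 2.65, -2.15], [0.0, 2.65, -2.15], [0.0, 2.6, -2.25], [0.0, 2.55, -2.2], [0, 0, 0]], "turn": [[0.01, 0, 0], [0.01, 0, 0], [0.01, 0, 0], [0.01, 0, 0], [0, 0, 0]], "grip": [1, 1, 1, 1, 1]}}

```text
t: 20.03
tool_pos: [599.0, 282.5, 124.4]
eef_rot: [1.138, 1.256, -1.132]
contact_force: [-2.5, -1.0, -0.6]
gripper_width: 34.1
```

Emit:
{"api": "jog_arm", "payload": {"offset": [[0, 0, 0], [0, 0, 0]], "turn": [[0, 0, 0], [0, 0, 0]], "grip": [1, 1]}}

```text
t: 20.2
tool_pos: [596.1, 277.2, 124.0]
eef_rot: [1.135, 1.255, -1.136]
contact_force: [-0.5, -1.2, -0.4]
gripper_width: 34.1
```

```bash
python3 - <<'E'
from p import *
plan([(597.6,277.7,65,5.6),(597.6,277.7,43.5,5.6)],1,30)
E
```

```text
now [596.1 277.2 124. ] 5.7 tilt [-1. -0.  0.] w 34.1 t 20.2 q [-0.09  0.57 -0.6   1.7   0.37  0.99 -0.73]
3 rows end [597.5 277.9  43.5] 5.6
{"offset": [[2.95, 0.1, 0.0], [2.95, 0.05, -0.05], [2.15, 0.0, 0.0]], "turn": [[0.001, 0, 0], [0.0, 0, 0], [0.0, 0, 0]], "grip": [1, 1, 1]}
```

Emit:
{"api": "jog_arm", "payload": {"offset": [[2.9, 0.1, 0], [2.9, 0.05, 0], [1.4, 0, 0], [0.75, 0, 0], [0, 0, 0]], "turn": [[0, 0, 0], [0, 0, 0], [0, 0, 0], [0, 0, 0], [0, 0, 0]], "grip": [1, 1, 1, 1, 1]}}

```text
t: 20.62
tool_pos: [597.2, 276.9, 43.7]
eef_rot: [1.135, 1.255, -1.138]
contact_force: [0.5, -0.7, -0.1]
gripper_width: 33.8
```

Emit:
{"api": "jog_arm", "payload": {"offset": [[0, 0, 0], [0, 0, 0]], "turn": [[0, 0, 0], [0, 0, 0]], "grip": [1, 1]}}

```text
t: 20.78
tool_pos: [598.5, 277.9, 45.9]
eef_rot: [1.137, 1.254, -1.135]
contact_force: [0.8, -0.4, -1.2]
gripper_width: 34.1
```

Emit:
{"api": "jog_arm", "payload": {"offset": [[0.25, 0, 0], [0, 0, 0], [0, 0, 0], [0, 0, 0], [0, 0, 0]], "turn": [[0, 0, 0], [0, 0, 0], [0, 0, 0], [0, 0, 0], [0, 0, 0]], "grip": [1, 1, 1, 0.53, 0.51]}}

```text
t: 21.2
tool_pos: [598.1, 277.8, 42.2]
eef_rot: [1.136, 1.254, -1.136]
contact_force: [0.7, -1.0, -1.2]
gripper_width: 43.4
```

Emit:
{"api": "jog_arm", "payload": {"offset": [[0, 0, 0], [-2, 0, 0], [-3, 0, 0], [-3, 0, 0], [-3, 0, 0]], "turn": [[0, 0, 0], [0, 0, 0], [0, 0, 0], [0, 0, 0], [0, 0, 0]], "grip": [0.51, 0.51, 0.51, 0.51, 0.51]}}

```text
t: 21.62
tool_pos: [597.6, 277.8, 153.2]
eef_rot: [1.136, 1.255, -1.136]
contact_force: [0.0, 1.0, 0.8]
gripper_width: 46.5
```

Emit:
{"api": "jog_arm", "payload": {"offset": [[-2, -2, -3], [-2, -2, -3], [-2, -2, -3], [-2, -2, -3], [0, 0, 0]], "turn": [[0, 0, 0], [0, 0, 0], [0, 0, 0], [0, 0, 0], [0, 0, 0]], "grip": [0.51, 0.51, 0.51, 0.51, 0.51]}}

```text
t: 22.03
tool_pos: [501.5, 397.0, 236.9]
eef_rot: [1.135, 1.26, -1.125]
contact_force: [-0.5, 1.2, -1.0]
gripper_width: 46.2
```

```bash
python3 - <<'E'
from h import *
c=cap('top','top1'); d=cap('scene','scene1')
for p in [(615.9,90.3,19),(611.3,136.9,26),(606.8,183.8,33),(602.2,230.6,40),(597.6,277.7,48)]: print(proj(c,p).round(1),proj(d,p).round(1))
a=cv2.imread('pics/top1.png')[118:178,265:415]; b=cv2.imread('pics/scene1.png')[140:240,245:370]
a=cv2.resize(a,(750,300),interpolation=cv2.INTER_CUBIC); b=cv2.resize(b,(375,300),interpolation=cv2.INTER_CUBIC)
o=np.zeros((600,750,3),'u1');o[:300]=a;o[300:,:375]=b;
e=cv2.imread('pics/top1.png')[80:320,220:440]; o[300:,375:]=cv2.resize(e,(375,300)); cv2.imwrite('pics/f1.png',o)
E
```

```text
[381.4 143.6] [331.4 161.8]
[360.1 144.3] [319.4 169.6]
[338.4 145.1] [306.6 177.8]
[316.3 145.9] [293.1 186.5]
[293.8 146.6] [278.6 195.6]
```

View pics/f1.png

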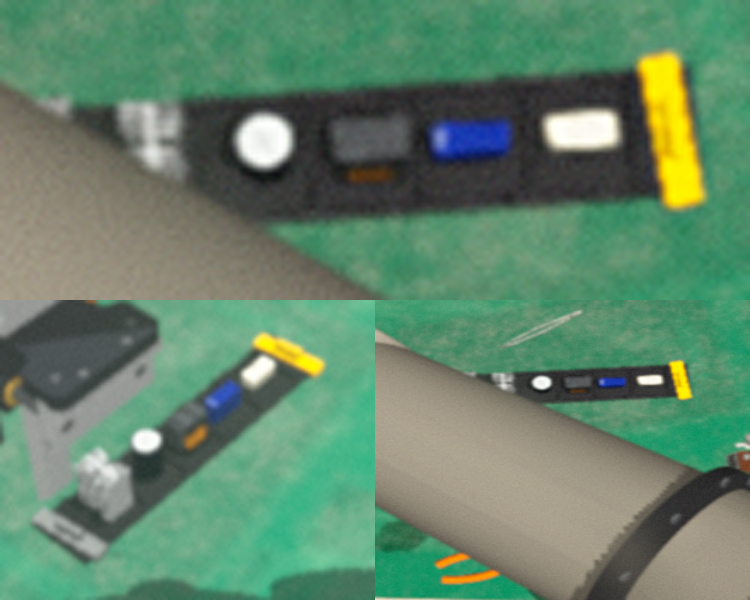

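The order is right, with every part upright: relay at (381,144), film cap (359,146), transformer (339,146), can (318,146) and heatsink (295,145). All are within about 3 mm of the predicted pocket centres. The arm is clear, so I'll hand in.

```bash
python3 -c "
from plant import env
print(env.sense()['contact_force'],env.hand_in())"
```

```text
the job is handed in; nothing more can be done
[-0.63196554 -0.92664295 -1.19796549] None
```

I put all five components in the kitting strip and handed the job in at about 22 s. From the yellow clip to the grey clip they run: relay, film capacitor, transformer, electrolytic capacitor, heatsink.

**Positions:** In the last top and scene pictures all five stand upright. Each is within about 3 mm of its pocket centre, against limits of 12 mm along the row and 15 mm across. The heatsink reading is the least certain, because the arm hid part of it in the top view.

**Seating:** I judged floor contact from the TCP heights at pick-up and release, which put each part within about 1 mm of the floor when I let go. I did not measure it directly.

**Bystanders and arm:** I never went near the cutters, loupe or tweezers. The tweezers and the visible part of the cutters looked unmoved in the last picture, but the arm hid the loupe and the rest of the cutters. The gripper was clear of everything at hand-in, and force readings stayed at sensor noise apart from brief 4–11 N peaks while gripping.

No check failed.

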